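# Rock the stopper out of the tilted desiccant jar and stand it in the lens hood

### The job

Open the desiccant jar that leans in its aluminium cradle: pinch the stopper's tab and rock it left and right several times while easing it up along the neck, so that it works loose without dragging the jar up out of the cradle. Draw it out and stand it upright, round end down, inside the ring of the lens hood, setting it down rather than dropping it. Let go of it and leave the other camera things where they are.

Things in the scene. Friction and masses are not known exactly. Their poses are not given: they have to be found in the camera images.
- stopper: White hollow plastic stopper, 81 mm long, 55 g. Origin at the lowest point of its round foot, z along its axis to the tab. From the foot: round end of radius 16 mm (z 0 to 14 mm), taper widening from radius 16 to 19 (z 14 to 44), flange of radius 28 (z 44 to 49), finger tab (z 49 to 81). It starts in the jar's neck, flange resting on the rim, axes parallel to the jar's: leaning 30 degrees.
- stopper_tab (a point): Point in the stopper's flat tab to pinch, on its axis 71 mm above the foot's lowest point; axes as the stopper's. The tab is 14 mm thick along y, 36 mm wide along x, 32 mm tall (10 mm above this point to 22 mm below it, where the flange begins).
- jar_mouth (a point): Centre of the rim of the amber glass jar (122 mm tall, 92 mm wide). z points out along the neck, 30 degrees from vertical towards the robot's side (the cradle's -x); y is level, to the left seen from the robot. Rim radius 30 mm, bore radius 24. 10 mm below the rim, sprung silicone seals grip the taper until it has risen 12 mm from seated; there is room to rock it 7 degrees each way.
- jar (a joint): How far (m) the jar is drawn up out of its cradle along its axis: 0 home, at most 0.05; it cannot tip or turn. Only its weight (0.7 to 0.9 kg) and about 2 N of rubbing hold it down: about 8 to 10 N lifts it, while a straight pull needs some 24 to 35 N to free the jammed stopper, so the jar would come up with it. Rocked, the sides of the stopper slip up in turn and the jar stays or settles back.
- cradle: Fixed aluminium cradle whose tilted cup, 44 mm deep, holds the jar. Foot plate 150 mm by 112 mm, origin on the work surface (the plate's centre is 12 mm along +x from it). The centre of the jar's rim at home is 21 mm along -x from the origin and 151 mm above the surface.
- hood: Orange silicone lens hood, an open ring standing on its wide rim, loose, 90 g. Origin at the centre of its underside, z up. 36 mm tall; outer radius 38 mm at the foot, narrowing to a collar of outer radius 24.5 mm with a bore of radius 20. Open through to the surface, on which the stopper's foot stands; the collar then keeps it upright (leaning 2 to 4 degrees), the flange 8 mm above the hood.
- hood_top (a point): Centre of the hood's upper opening, 36 mm above its underside.
- lens: Bystander: black lens standing upright, 66 mm wide, 72 mm tall; origin at the centre of its underside.
- body_cap: Bystander: flat white body cap, 60 mm wide, 15 mm tall; origin at the centre of its underside.
- lens_cap: Bystander: flat black lens cap, 55 mm wide, 8 mm tall; origin at the centre of its underside.
- macro_rail: Bystander: aluminium macro rail with a black turning knob at its +x end, 190 mm long (its x), 66 mm wide, 53 mm tall; origin at the centre of its underside.
- tub0: Bystander: white desiccant tub, 35 mm wide, 14 mm tall; origin at the centre of its underside.
- tub1: Bystander: white desiccant tub like the other.
Things that resemble listed ones, but are neither listed nor needed, are in the scene too. Several things have the shape of the hood; the one meant has the colours described above.

How it is judged (in metres and radians):
On the way, in this order (a step that is already met when the one before it is completed fails the run):
1. the stopper is rocked to the left (its tab towards the jar's +y) by more than 3 degrees while still in the neck (z of stopper in the frame of jar_mouth below -0.026 m and angle between the z axis of stopper and the z axis of jar_mouth, either way round above 0.05 rad and y of stopper_tab in the frame of jar_mouth above 0.001 m), for 0.04 s.
2. then it is rocked to the right by more than 3 degrees while still in the neck (z of stopper in the frame of jar_mouth below -0.026 m and angle between the z axis of stopper and the z axis of jar_mouth, either way round above 0.05 rad and y of stopper_tab in the frame of jar_mouth below -0.001 m), for 0.04 s.
3. the stopper is drawn clear of the neck, the jar staying down in its cradle (z of stopper in the frame of jar_mouth above 0.005 m and value of joint jar below 0.004 m), for 0.1 s.
At the end, for the whole second after the job is handed in: The stopper stands at rest and released inside the hood: its foot within 12 mm of the hood's centre and down on the surface (within 8 mm), upright within 11 degrees; the hood stands flat on the surface (within 5 mm and 4 degrees); the jar is down in its cradle (within 4 mm) (horizontal distance between stopper and hood below 0.012 m and height (world z) of stopper below 0.008 m and angle between stopper's own z axis and vertical below 0.2 rad and linear speed of stopper below 0.02 m/s and angle between hood's own z axis and vertical below 0.08 rad and height (world z) of hood below 0.005 m and value of joint jar below 0.004 m and contact force between the fingers and stopper below 0.05 N); the robot touches nothing.
It fails at once if the jar is dragged more than 10 mm up out of its cradle (value of joint jar above 0.01 m).
It fails at once if the stopper is let fall (falling faster than 0.5 m/s out of the fingers) (contact force between the fingers and stopper below 0.05 N and linear speed of stopper above 0.5 m/s).
It fails at once if a bystander is pushed more than 25 mm or tipped over (distance of any of lens, body_cap, lens_cap, macro_rail, tub0, tub1 from where it was at the start of the episode above 0.025 m or angle between lens's own z axis and vertical above 0.4 rad).
It also fails if it takes over 58 s, if anything falls off the work surface, if the arm or the gripper's body presses on something with over 40 N, if the wrist force passes 120 N, or if a joint passes its speed limit or range.

### The arm

A 7-joint arm with a two-finger parallel gripper is mounted at the origin on the work surface. World frame = base frame: x ahead of the robot, y to its left, z up, the work surface at z = 0. Lengths are in m, angles in degrees, forces in N, time in s.
With the tool pointing down it reaches from about 0.35 to 0.9 m from the base axis. Payload 8.1 kg.
Tool frame: the origin (TCP) lies on the mounting face of the last link; the fingertips stand 173 mm ahead of it and the grasp point (between the pads) lies 155 mm ahead of it; z points along the fingers, y is the line along which they close (so a half turn about z gives the same grasp; the last joint's range is limited). The gripper opens to 85 mm and grips with 20 to 120 N. Pads are 22 mm wide; open, the fingers measure 114 mm over their backs; the gripper's body (76 mm by 85 mm) begins 54 mm behind the grasp point. The pads swing forward as they close: fully open they stand 13 mm farther back than shut.
Start: joints at [-80.936, 24.895, 1.432, 90.138, -0.665, 64.973, -4.303], TCP at [0.161, 0.604, 0.405] pointing down, gripper open.
Joint ranges: [-149.89, 149.89], [-25.12, 119.58], [-72.63, 75.52], [4.76, 147.25], [-75.54, 255.54], [6.69, 114.76], [-157.13, 157.13]. Speed limits (degrees/s): [127.2, 127.2, 172.46, 172.46, 180, 180, 180].

### API

Orientations are given as [roll, pitch, yaw] about the fixed x, y, z axes, in that order (R = Rz(yaw) Ry(pitch) Rx(roll)).
In Python, from cell import bot, cams, sign_off, boxes_of, silhouettes, mark_of, readout gives the robot as it stands. Calls block until the motion is done:
- bot.movep(position, orientation): joint-space move of the TCP to a pose.
- bot.servo_line(position, frame=None, speed=0.15): straight line of the TCP; frame=None keeps the orientation; speed is the mean speed in m/s.
- bot.move_joints(angles): joint-space move.
- bot.set_gripper(opening, grasp_force=None): finger opening in m; grasp_force is the grip in N (None keeps the last); returns when the fingers have stopped.
- bot.hold(seconds).
- bot.ik(position, orientation): joint angles nearest the present ones, or None.
- cams.capture(name): name is "scene" or "side" or "wrist"; returns (picture, depth): 480x640x3 uint8, red, green, blue; 480x640 float32, m along the optical axis (not along the pixel's ray), 0 where there is no reading.
- cams.camera_params(name): a dict with "intrinsics" (3x3 intrinsics, pixels), "world_to_cam" (4x4, takes a point from world to camera coordinates); the wrist camera has in their place "mount" (4x4, takes a point from camera to tool coordinates, whose origin is the TCP and whose axes are the flange's). Camera axes: x right, y down, z forward; pixel columns grow to the right and rows downward; lengths in m; the calibration is good to about 2 mm. A picture is of the moment at which its call begins: read the wrist's pose just before it. camera_params takes no time and is no camera call.
A pose or a line that the arm cannot do raises bot.PlanningError and nothing moves.
- sign_off(): hands the job in; it is judged then, once.
Trained networks look in the newest picture that a camera, given by its name, has taken for a name from the list of things; names that differ only in an ending like _2 or _b are one class to them, and where a whole thing is asked for, a point or a joint stands for the part that bears it (a point fixed in the world has none). Each returns a list of dicts, best first, with "confidence" (0 to 1); they miss things now and then, are a little off and sometimes report something else, mostly with a low value. They report only what shows in the picture. A call takes as long as a camera call. They do not tell look-alikes from the thing itself.
- boxes_of(camera, label): "point" ([column, row] in pixels, amid what is visible of it).
- silhouettes(camera, label): "pixels" (480x640 bool, what is visible of it) and "point" ([column, row] in pixels, amid what is visible of it).
- mark_of(camera, label): "point" ([column, row] in pixels: a listed point, or the origin of a listed thing).
Readings, each from a call of its own:
- readout.read_time(): time.
- readout.read_qpos(): joint angles.
- readout.read_joint_velocities(): joint speeds.
- readout.read_effort(): joint torques, N m.
- readout.read_tool_pos(): TCP position.
- readout.read_tcp_rot(): TCP orientation.
- readout.read_contact_force(): force on the tool from outside, world axes, zero at the start.
- readout.read_torque(): the same for the moment, N m.
- readout.read_finger_gap(): finger opening in m.
- readout.read_grip_force(): force on a finger pad.
Only numpy, scipy, OpenCV 4.12 (cv2) and the standard library are available. Lean on these libraries where they do the work, as an engineer would, in place of code of your own. Each camera call takes 0.05 s, during which the arm holds its last target. There are 200 camera calls.

## Working session

There is one attempt and no reset: what is moved stays moved. The work goes in short steps, each a Python script; the robot and the scene stay as the last script left them, time stands still between calls to the robot, and variables do not carry over. Pictures are saved under pics/ and viewed, at most 12 in all, crops included, and the job is handed in when it is done.

```bash
mkdir -p pics; ls; cat > h.py <<'E'
import numpy as np, cv2
from scipy.spatial.transform import Rotation as R
from cell import bot, cams, sign_off, boxes_of, silhouettes, mark_of, readout
def save(n,p): cv2.imwrite('pics/'+n+'.png',cv2.cvtColor(p,cv2.COLOR_RGB2BGR))
def c2w(name):
    p=cams.camera_params(name)
    if 'world_to_cam' in p: return p['intrinsics'],np.linalg.inv(p['world_to_cam'])
    T=np.eye(4);T[:3,:3]=R.from_euler('xyz',readout.read_tcp_rot(),degrees=True).as_matrix();T[:3,3]=readout.read_tool_pos()
    return p['intrinsics'],T@p['mount']
def cloud(d,K,T):
    v,u=np.mgrid[:480,:640]
    P=np.stack([(u-K[0,2])/K[0,0]*d,(v-K[1,2])/K[1,1]*d,d],-1)
    return P@T[:3,:3].T+T[:3,3]
def ray(px,K,T):
    r=T[:3,:3]@np.linalg.solve(K,[px[0],px[1],1.]); return T[:3,3],r
def atz(px,K,T,z):
    o,r=ray(px,K,T); return o+r*(z-o[2])/r[2]
E
python3 - <<'E'
from h import *
print(cams.camera_params('wrist').keys())
for n in ['scene','side']:
    K,T=c2w(n);p,d=cams.capture(n);save(n,p)
    np.savez(n,p=p,d=d);print(n,T.round(3).tolist())
    C=cloud(d,K,T)
    for l in ['stopper','stopper_tab','jar_mouth','cradle','hood','hood_top','lens','body_cap','lens_cap','macro_rail','tub0']:
        for m in mark_of(n,l):
            if m['confidence']<.3: continue
            c,r=np.round(m['point']).astype(int)
            print(l,round(m['confidence'],2),c,r,C[min(max(r,0),479),min(max(c,0),639)].round(3))
E
```

```text
pics
dict_keys(['intrinsics', 'mount'])
scene [[0.071, 0.812, -0.579, 1.283], [0.997, -0.048, 0.054, -0.057], [0.016, -0.581, -0.814, 1.1], [0.0, 0.0, 0.0, 1.0]]
stopper 0.61 395 227 [0.578 0.183 0.149]
stopper_tab 0.64 399 206 [0.397 0.243 0.003]
jar_mouth 0.66 396 213 [0.553 0.187 0.17 ]
cradle 0.64 387 255 [0.625 0.163 0.101]
hood 0.98 284 283 [ 0.641 -0.087  0.023]
hood 0.94 237 286 [ 0.632 -0.205  0.005]
hood 0.68 320 320 [ 0.747 -0.005  0.022]
hood 0.57 231 337 [ 0.766 -0.216 -0.001]
hood 0.57 164 270 [ 0.587 -0.385  0.027]
hood_top 0.91 162 256 [ 0.545 -0.395  0.027]
hood_top 0.85 285 270 [ 0.588 -0.084 -0.001]
hood_top 0.84 239 284 [ 0.628 -0.2    0.007]
hood_top 0.69 321 308 [ 0.703  0.001 -0.003]
hood_top 0.63 228 332 [ 0.753 -0.224 -0.001]
lens 0.85 263 241 [ 1.283 -0.057  1.1  ]
body_cap 0.61 217 245 [ 0.51  -0.259  0.015]
lens_cap 0.79 349 194 [0.35  0.106 0.009]
lens_cap 0.53 399 206 [0.397 0.243 0.003]
macro_rail 0.59 445 219 [0.487 0.345 0.051]
tub0 0.72 274 318 [ 0.729 -0.114  0.01 ]
tub0 0.58 189 296 [ 0.66  -0.319  0.017]
side [[0.894, -0.346, 0.285, 0.251], [-0.44
[... 231 characters left out ...]
0.55  0.175 0.004]
hood 0.89 454 316 [ 0.753 -0.237  0.032]
hood 0.86 396 330 [ 0.647 -0.197  0.002]
hood 0.85 412 437 [ 0.546 -0.406  0.038]
hood 0.77 380 254 [ 0.712 -0.023  0.018]
hood 0.59 356 296 [ 0.607 -0.105  0.03 ]
hood_top 0.82 357 284 [ 0.636 -0.058 -0.003]
hood_top 0.8 395 323 [ 0.654 -0.182  0.002]
hood_top 0.77 380 242 [ 0.74   0.021 -0.001]
hood_top 0.66 457 305 [ 0.792 -0.201 -0.001]
hood_top 0.6 415 424 [ 0.576 -0.377 -0.001]
lens 0.61 314 343 [ 0.476 -0.179  0.056]
body_cap 0.75 345 388 [ 0.496 -0.264  0.009]
lens_cap 0.75 211 278 [0.363 0.094 0.007]
macro_rail 0.62 210 192 [0.449 0.344 0.011]
tub0 0.68 430 383 [ 0.637 -0.329  0.015]
tub0 0.66 403 284 [ 0.714 -0.115  0.016]
```

View pics/scene.png

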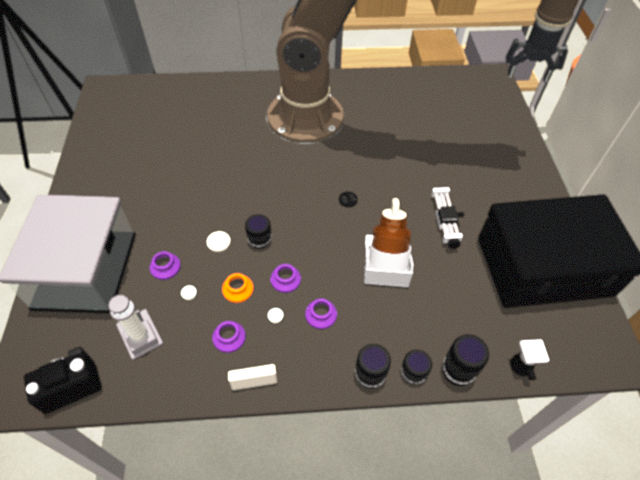

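View pics/side.png

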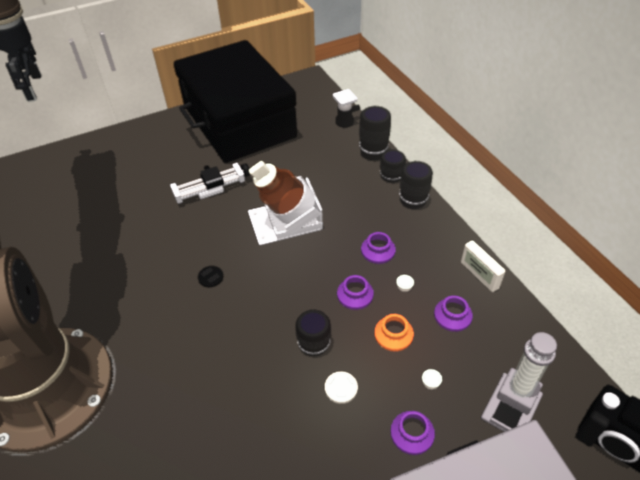

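The orange hood is at scene (237,288) and side (394,330). The purple rings at scene (284,277), (320,312), (229,335) and (164,265) are look-alikes. The stopper tab is at scene (396,205) and side (262,172), in the only amber jar; the bottle at scene (130,320) is something else. Next I'll estimate the cradle yaw, then check from near.

```bash
cat >> h.py <<'E'
def tri(obs):
    A=np.zeros((3,3));b=np.zeros(3)
    for px,K,T in obs:
        o,r=ray(px,K,T);r=r/np.linalg.norm(r);M=np.eye(3)-np.outer(r,r);A+=M;b+=M@o
    return np.linalg.solve(A,b)
E
python3 - <<'E'
from h import *
obs={};pts=[]
for n in ['scene','side']:
    K,T=c2w(n);p,d=cams.capture(n);C=cloud(d,K,T)
    for l,prior in [('stopper_tab',None),('jar_mouth',None),('cradle',None),('stopper',None)]:
        m=mark_of(n,l)
        if m: obs.setdefault(l,[]).append((m[0]['point'],K,T))
    s=silhouettes(n,'cradle')
    print([(x['confidence'],x['point'],x['pixels'].sum()) for x in s[:2]])
    m=s[0]['pixels']&(d>0);q=C[m];pts.append(q[q[:,2]<.015])
    print(n,len(q),q.min(0).round(3),q.max(0).round(3))
    hp={'scene':(238,284),'side':(395,323)}[n]
    obs.setdefault('hood',[]).append((hp,K,T)); print('hood@36',atz(hp,K,T,.036).round(3))
for l in obs: print(l,tri(obs[l]).round(4))
q=np.vstack(pts);q=q[q[:,2]>0.003]
print(len(q),cv2.minAreaRect((q[:,:2]*1000).astype(np.float32)))
print(cams.camera_params('wrist'))
E
```

```text
[(0.77, [388.6, 252.1], np.int64(2839))]
scene 2830 [ 0.444  0.114 -0.004] [0.66  0.259 0.166]
hood@36 [ 0.645 -0.199  0.036]
[(0.78, [285.9, 211.9], np.int64(3838))]
side 3824 [ 0.492  0.114 -0.005] [0.686 0.364 0.166]
hood@36 [ 0.64  -0.2    0.036]
stopper_tab [0.5308 0.191  0.1716]
jar_mouth [0.5403 0.1926 0.15  ]
cradle [ 0.5625  0.1823 -0.0068]
stopper [0.5595 0.1855 0.1108]
hood [ 0.6421 -0.1985  0.0323]
1122 ((587.4193725585938, 207.08834838867188), (170.79689025878906, 168.89593505859375), 81.22420501708984)
{'intrinsics': array([[378.49846535,   0.        , 323.67446945],
       [  0.        , 378.49846535, 243.31708754],
       [  0.        ,   0.        ,   1.        ]]), 'mount': array([[ 9.61145182e-04, -9.66202651e-01, -2.57781910e-01,
         6.38558831e-02],
       [ 9.99999190e-01,  1.14383561e-03, -5.58738183e-04,
        -6.47245921e-04],
       [ 8.34714442e-04, -2.57781164e-01,  9.66202968e-01,
         3.18087563e-02],
       [ 0.00000000e+00,  0.00000000e+00,  0.00000000e+00,
         1.00000000e+00]])}
```

```bash
cat >> h.py <<'E'
def jarR(yaw): # jar axes as columns
    return R.from_euler('z',yaw,degrees=True).as_matrix()@R.from_euler('y',-30,degrees=True).as_matrix()
def toolR(J,flip):
    s=-1 if flip else 1
    y=s*J[:,1];z=-J[:,2];return np.stack([np.cross(y,z),y,z],1)
def eul(M): return R.from_matrix(M).as_euler('xyz',degrees=True).tolist()
E
python3 - <<'E'
from h import *
J=jarR(-12);tab=np.array([.5308,.191,.1716])
for f in (0,1):
    M=toolR(J,f)
    for b in (.155,.3,.33):
        q=bot.ik((tab+J[:,2]*b).tolist(),eul(M)); print(f,b,None if q is None else np.round(q,1))
for yaw in range(-180,180,45):
    M=R.from_euler('xyz',[180,0,yaw],degrees=True)
    q=bot.ik([.642,-.199,.35],[180,0,yaw]); print(yaw,None if q is None else np.round(q,1))
E
```

```text
0 0.155 [-58.7  16.8  23.8 126.7  42.7  23.2   3.5]
0 0.3 [-67.2   0.3  19.6 122.5  36.   46.9   7.7]
0 0.33 [-69.4  -2.5  18.9 121.   35.3  52.    7.7]
1 0.155 [ -87.9   29.    67.4  128.4  -26.3   16.9 -107.3]
1 0.3 None
1 0.33 None
-180 [-11.3  35.9  39.4  88.9 -24.5  64.  123.6]
-135 [ 42.1  41.2 -50.9  83.7  32.7  70.7 122.3]
-90 [ -22.9   46.2   65.7   89.9  -43.6   72.8 -130.3]
-45 [-22.9  46.2  65.7  89.9 -43.6  72.8 -85.3]
0 [-24.5  49.5  71.4  90.  -48.   76.  -36.8]
45 [-23.4  47.1  67.3  89.9 -44.7  73.6   5.7]
90 [-22.8  46.1  65.5  89.9 -43.4  72.7  49.5]
135 [-18.5  40.7  54.   89.6 -34.7  67.8  87.4]
```

```bash
python3 - <<'E'
from h import *
J=jarR(-12);tab=np.array([.5308,.191,.1716]);M=toolR(J,0)
bot.movep((tab+J[:,2]*.30).tolist(),eul(M))
K,T=c2w('wrist');p,d=cams.capture('wrist');save('w1',p);np.savez('w1',p=p,d=d,K=K,T=T)
C=cloud(d,K,T)
for l in ['stopper_tab','jar_mouth','stopper','cradle']:
    for m in mark_of('wrist',l)[:2]:
        c,r=np.round(m['point']).astype(int);print(l,m['confidence'],c,r,C[np.clip(r,0,479),np.clip(c,0,639)].round(3))
for l in ['stopper','cradle']:
  for s in silhouettes('wrist',l)[:1]:
    q=C[s['pixels']&(d>0)];np.save('w1_'+l,q);print(l,len(q),q.min(0),q.max(0))
print(T.round(3),readout.read_time())
E
```

```text
stopper_tab 0.93 321 234 [0.523 0.191 0.179]
stopper 0.74 320 219 [0.513 0.193 0.175]
stopper 0.63 61 249 [ 0.625 -0.184  0.022]
stopper 3783 [0.51151586 0.15900599 0.13572631] [0.56587687 0.21390538 0.18999876]
cradle 13211 [ 0.49423309  0.08814944 -0.00234982] [0.7559503 0.2470647 0.1665482]
[[ 0.206  0.693  0.691  0.345]
 [ 0.979 -0.145 -0.146  0.231]
 [-0.     0.706 -0.708  0.371]
 [ 0.     0.     0.     1.   ]] 3.9667
```

View pics/w1.png

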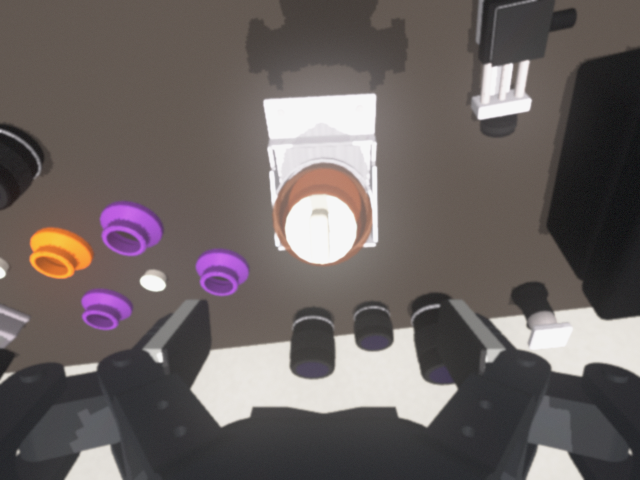

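The wrist view shows the stopper tab at about (320,235) and the cradle plate's near edge running from (264,101) to (377,95). The orange hood is at (60,252).

```bash
python3 - <<'E'
from h import *
z=np.load('w1.npz');K,T,p,d=z['K'],z['T'],z['p'],z['d']
C=cloud(d,K,T)
for px in [(266,103),(375,97),(271,148),(376,142)]: print(px,C[px[1],px[0]].round(4))
a,b=C[103,267],C[97,375]; print('edge yaw of y axis', np.degrees(np.arctan2(-(a-b)[0]*-1,1)) if 0 else np.degrees(np.arctan2((b-a)[1],(b-a)[0]))-90)
q=np.load('w1_stopper.npy')
for yaw in (-8,-10,-12):
    J=jarR(yaw);m=np.median(q,0);l=(q-m)@J
    zz=l[:,2];h,e=np.histogram(zz,30);print(yaw,dict(zip((e[:-1]*1000).round(0),h)))
    zf=np.median(zz[(zz<0.003)]) ; f=l[abs(zz-e[h.argmax()]-.001)<.004]
    c,r=cv2.minEnclosingCircle((f[:,:2]*1000).astype(np.float32));print(c,r)
    t=l[zz>zz.max()-.01];print('tab n',len(t),t.min(0).round(4),t.max(0).round(4))
    tc=(t.min(0)+t.max(0))/2; print('tab c',(m+J@np.r_[tc[:2],zz.max()-.010]).round(4),'fl c',(m+J@np.r_[np.array(c)/1000,np.median(f[:,2])]).round(4))
    tw=t[:,:2]*1000; print(cv2.minAreaRect(tw.astype(np.float32)))
E
```

```text
(266, 103) [0.4974 0.1397 0.0045]
(375, 97) [0.5142 0.247  0.0033]
(271, 148) [0.5367 0.1345 0.0233]
(376, 142) [ 5.664e-01  2.426e-01 -5.000e-04]
edge yaw of y axis -9.09881871258412
-8 {np.float64(-12.0): np.int64(5), np.float64(-11.0): np.int64(3), np.float64(-10.0): np.int64(9), np.float64(-8.0): np.int64(237), np.float64(-7.0): np.int64(1679), np.float64(-6.0): np.int64(778), np.float64(-4.0): np.int64(15), np.float64(-3.0): np.int64(4), np.float64(-2.0): np.int64(7), np.float64(-0.0): np.int64(5), np.float64(1.0): np.int64(5), np.float64(2.0): np.int64(8), np.float64(4.0): np.int64(7), np.float64(5.0): np.int64(4), np.float64(7.0): np.int64(12), np.float64(8.0): np.int64(5), np.float64(9.0): np.int64(6), np.float64(11.0): np.int64(10), np.float64(12.0): np.int64(4), np.float64(13.0): np.int64(9), np.float64(15.0): np.int64(10), np.float64(16.0): np.int64(7), np.float64(17.0): np.int64(7), np.float64(19.0): np.int64(12), np.float64(20.0): np.int64(12), np.float64(22.0): np.int64(53), np.float64(23.0): np.int64(115), np.float64(24.0): np.int64(354), np.float64(26.0): np.int64(375
[... 2074 characters left out ...]
.int64(5), np.float64(10.0): np.int64(9), np.float64(12.0): np.int64(6), np.float64(13.0): np.int64(6), np.float64(15.0): np.int64(11), np.float64(16.0): np.int64(8), np.float64(17.0): np.int64(6), np.float64(19.0): np.int64(14), np.float64(20.0): np.int64(10), np.float64(21.0): np.int64(59), np.float64(23.0): np.int64(99), np.float64(24.0): np.int64(374), np.float64(26.0): np.int64(368), np.float64(27.0): np.int64(25)}
(5.827647686004639, -2.1117799282073975) 27.88983154296875
tab n 950 [-0.0123 -0.0105  0.0183] [0.023  0.0044 0.0283]
tab c [0.5293 0.1883 0.1748] fl c [0.5418 0.1866 0.1539]
((5.415715217590332, -2.945101737976074), (35.62834930419922, 14.075126647949219), 2.733112335205078)
```

```bash
cat >> h.py <<'E'
J=jarR(-9.3); TAB=np.array([.530,.1884,.174]); M0=toolR(J,0)
GP=TAB+J[:,2]*.001            # grasp point when seated
PIV=TAB-J[:,2]*.037           # seal level
def rockpose(a,lift,piv=PIV):
    Q=R.from_rotvec(np.radians(a)*J[:,0]).as_matrix()
    tcp=piv+Q@((GP-piv)+J[:,2]*.155)+J[:,2]*lift
    return tcp.tolist(),eul(Q@M0)
def fj(): return J.T@np.array(readout.read_contact_force())
E
python3 - <<'E'
from h import *
p=np.load('w1.npz')['p']
a=cv2.resize(p[150:290,240:400],(400,350),interpolation=2);b=cv2.resize(p[190:330,0:160],(400,350),interpolation=2);save('crop',np.hstack([a,b]))
f0=fj()
pos,o=rockpose(0,0)
bot.servo_line((np.array(pos)+J[:,2]*.03).tolist(),o,speed=.12)
bot.servo_line(pos,speed=.06)
print('f free',f0.round(2),fj().round(2))
bot.set_gripper(0.0,60)
print(readout.read_finger_gap(),readout.read_grip_force(),fj().round(2),np.round(np.array(readout.read_tool_pos())-pos,4),readout.read_time())
p,d=cams.capture('side');save('s2',cv2.resize(p[100:260,180:380],(600,480)))
E
```

```text
f free [-0.61  1.04  0.5 ] [ 0.11 -0.23  0.57]
0.01300447157495942 58.722243905067444 [-0.41  0.47  5.57] [-0.      0.0005  0.0003] 6.35
```

View pics/crop.png

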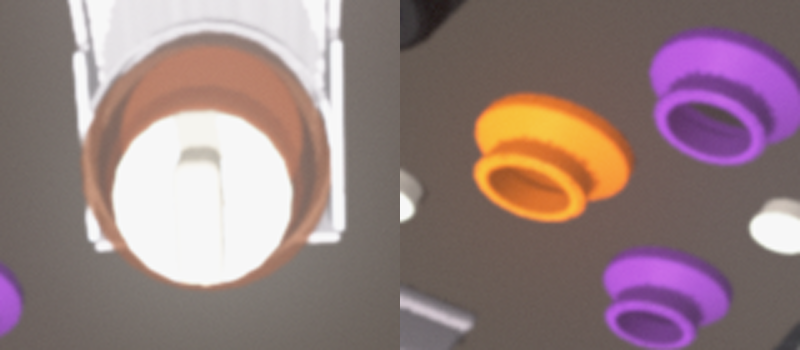

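View pics/s2.png

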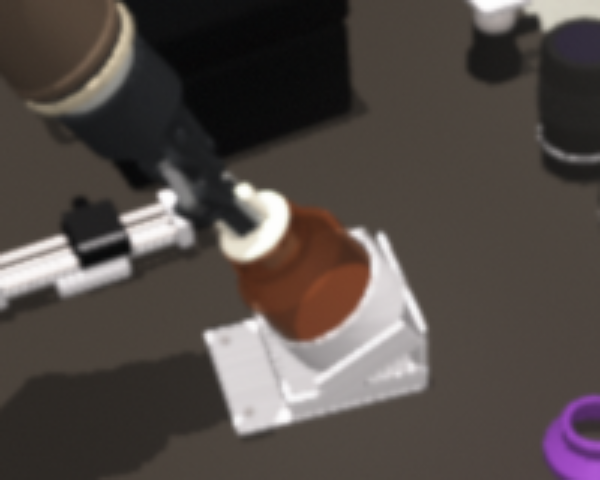

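The crops confirm the white stopper in the amber jar and the orange ring. In the side crop the fingers pinch the tab at about (245,215), with the flange still on the rim. Now rocking gently with small lifts, watching the axial force.

```bash
python3 - <<'E'
from h import *
lift=0.0
for i in range(6):
    a=-5.5 if i%2==0 else 5.5
    lift+=.0008
    p,o=rockpose(a,lift);bot.servo_line(p,o,speed=.08)
    f=fj();print(a,round(lift,4),f.round(1),np.round(readout.read_torque(),1),round(readout.read_time(),2))
print(readout.read_finger_gap(),readout.read_grip_force())
p,d=cams.capture('side');save('s3',cv2.resize(p[100:260,180:380],(600,480)))
E
```

```text
-5.5 0.0008 [-3.3 -7.8 42.2] [-0.8  1.4 -0.8] 6.78
5.5 0.0016 [-2.3  0.6 22. ] [0.2 1.1 0.1] 7.4
-5.5 0.0024 [-1.3  0.1 10.9] [0.3 0.6 0.1] 8.02
5.5 0.0032 [-0.1  1.9  1.4] [0.5 0.5 0.4] 8.63
-5.5 0.004 [0.5 2.6 3.3] [0.6 0.4 0.3] 9.25
5.5 0.0048 [-1.2  2.5  1.9] [0.7 0.6 0.4] 9.87
0.012664255025018771 60.47460615634918
```

View pics/s3.png

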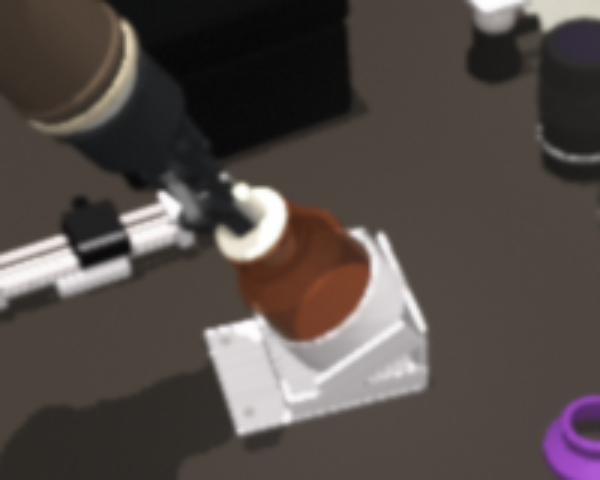

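The stopper sits slightly higher, its flange at about (252,225). The axial force never turned into a pull, so the jar is down. Continuing with a force guard.

```bash
python3 - <<'E'
from h import *
lift=.0048;i=0
while lift<.0165 and i<22:
    a=-5.5 if i%2==0 else 5.5
    p,o=rockpose(a,lift+.0009,PIV);bot.servo_line(p,o,speed=.08)
    lift+=.0009
    f=fj();print(a,round(lift,4),f.round(1),round(readout.read_time(),2))
    if f[2]<-5:
        lift-=.0012
    if f[2]<-9: print('stop');break
    i+=1
print(readout.read_finger_gap(),lift)
p,d=cams.capture('side');save('s4',cv2.resize(p[100:260,180:380],(600,480)))
E
```

```text
-5.5 0.0057 [-0.4  3.9  1.2] 10.53
5.5 0.0066 [-0.1  3.9 -0.6] 11.15
-5.5 0.0075 [ 0.7  6.  -1.4] 11.77
5.5 0.0084 [0.  5.1 0.3] 12.38
-5.5 0.0093 [-0.9  7.  -0.9] 13.0
5.5 0.0102 [-0.3  5.7  0.3] 13.62
-5.5 0.0111 [-0.6  6.7  1.2] 14.23
5.5 0.012 [0.8 5.3 0.5] 14.85
-5.5 0.0129 [-0.6  7.4 -0.4] 15.47
5.5 0.0138 [0.4 4.9 0.6] 16.08
-5.5 0.0147 [0.7 7.2 1.5] 16.7
5.5 0.0156 [-0.3  3.1  0.4] 17.32
-5.5 0.0165 [-0.6  5.8  0.5] 17.93
5.5 0.0174 [0.4 0.3 0.2] 18.55
0.013260322379613148 0.0174
```

View pics/s4.png

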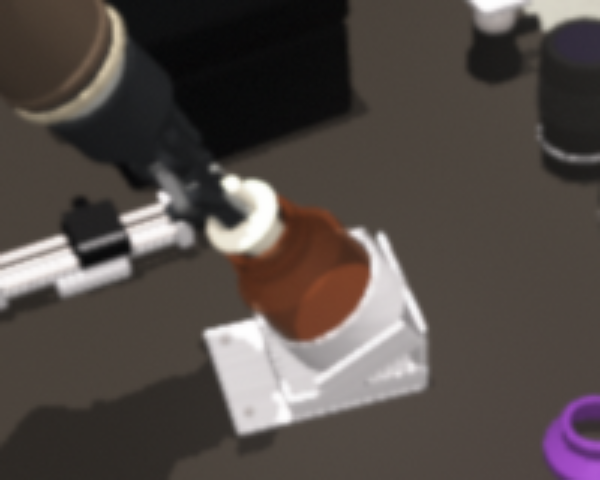

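The stopper has risen, with its taper showing at (275,235), and the jar is unmoved. Next I draw it clear and look at the hood from above.

```bash
python3 - <<'E'
from h import *
p,o=rockpose(0,.019);bot.servo_line(p,o,speed=.05);print(fj().round(1))
p,o=rockpose(0,.030);bot.servo_line(p,o,speed=.05);print(fj().round(1))
p,o=rockpose(0,.105);bot.servo_line(p,o,speed=.12);print(fj().round(1),readout.read_time())
bot.hold(.15)
q0=np.array(readout.read_qpos());best=None
for yaw in range(-180,180,15):
    q=bot.ik([.56,-.199,.38],[180,0,yaw])
    q2=bot.ik([.642,-.199,.227],[180,0,yaw])
    if q is None or q2 is None: continue
    c=abs(np.array(q)-q0).max()
    if best is None or c<best[0]: best=(c,yaw,q,q2)
print(best[0],best[1],np.round(q0,1),np.round(best[2],1),np.round(best[3],1))
E
```

```text
[-0.  -0.1 -1.2]
[-0.2 -0.5 -0.1]
[-0.9 -0.4 -1.3] 20.2667
60.11851870916911 15 [-64.9   3.   21.9 125.2  37.1  39.   10.8] [-17.3  28.3  47.   99.1 -23.   62.7 -38. ] [ -6.6  42.3  31.1  94.7 -26.7  50.6 -39.8]
```

```bash
python3 - <<'E'
from h import *
pos=[.56,-.199,.38]
bot.servo_line((np.array(readout.read_tool_pos())+[0,0,.05]).tolist(),speed=.15)
bot.movep(pos,[180,0,15]);print(fj(),readout.read_time())
K,T=c2w('wrist');p,d=cams.capture('wrist');save('w5',p);np.savez('w5',p=p,d=d,K=K,T=T);C=cloud(d,K,T)
hsv=cv2.cvtColor(p,cv2.COLOR_RGB2HSV);m=(hsv[...,0]>5)&(hsv[...,0]<25)&(hsv[...,1]>150)&(hsv[...,2]>80)&(d>0)
q=C[m];q=q[(abs(q[:,0]-.642)<.08)&(abs(q[:,1]+.199)<.08)]
print(len(q),np.percentile(q,[1,99],axis=0).round(4))
top=q[q[:,2]>.032];print('top',cv2.minEnclosingCircle((top[:,:2]*1000).astype(np.float32)))
low=q[q[:,2]<.012];print('low',cv2.minEnclosingCircle((low[:,:2]*1000).astype(np.float32)))
for l in ['hood_top','stopper','stopper_tab']:
    for k in mark_of('wrist',l): print(l,round(k['confidence'],2),np.round(k['point']),atz(k['point'],K,T,.036).round(4))
print(readout.read_finger_gap())
# side view of held stopper
K,T=c2w('side');p,d=cams.capture('side');save('s5',p);np.savez('s5',p=p,d=d)
for s in silhouettes('side','stopper')[:2]:
    x=cloud(d,K,T)[s['pixels']&(d>0)];print(s['confidence'],s['point'],len(x),np.percentile(x,[2,98],axis=0).round(3))
E
```

```text
[-0.70138403  0.88207724 -0.93523385] 22.425
4453 [[ 0.6041 -0.2393 -0.0015]
 [ 0.6761 -0.1674  0.0362]]
top ((639.8038940429688, -203.57745361328125), 26.173551559448242)
low ((640.4606323242188, -204.29107666015625), 39.255191802978516)
hood_top 0.85 [537. 280.] [ 0.5608 -0.3919  0.036 ]
stopper 0.61 [324. 266.] [ 0.5236 -0.2085  0.036 ]
stopper_tab 0.71 [323. 327.] [ 0.4677 -0.2234  0.036 ]
0.012870695338335375
0.58 [357.4, 292.7] 546 [[ 0.534 -0.223  0.165]
 [ 0.579 -0.179  0.233]]
```

View pics/w5.png

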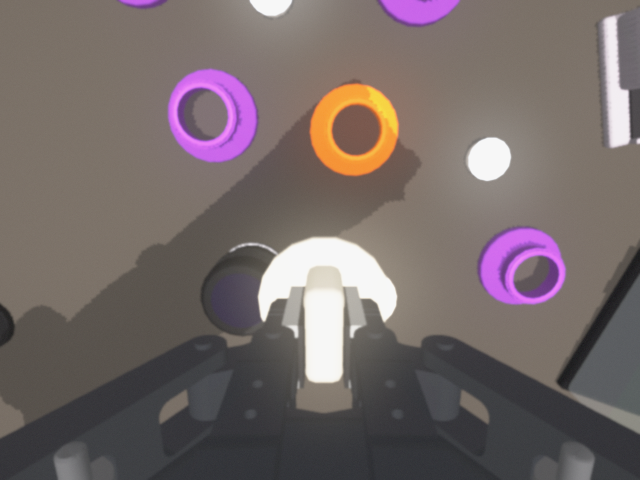

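View pics/s5.png

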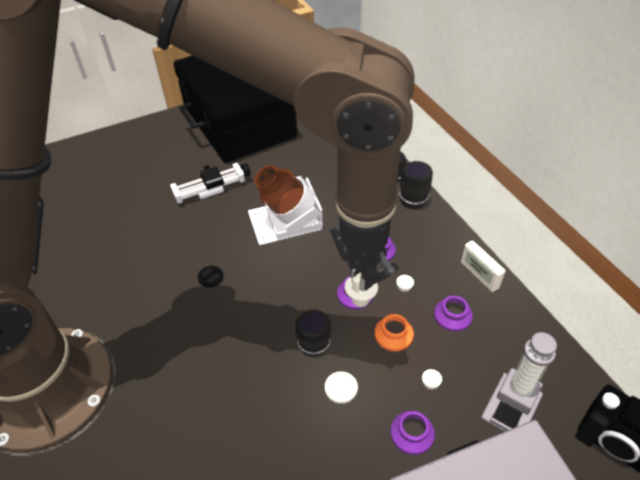

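The wrist view shows the orange ring at (355,130) and the held stopper at (325,300). The side view shows the jar open and still in its cradle. Next I measure the stopper's pose in the hand.

```bash
python3 - <<'E'
from h import *
z=np.load('w5.npz');K,T,p,d=z['K'],z['T'],z['p'],z['d']
P=cams.camera_params('wrist')['mount'];C=cloud(d,K,P)  # tool frame
m=(p.min(-1)>150)&(d>0)
v,u=np.mgrid[:480,:640];m&=(v>225)&(v<400)&(u>240)&(u<410)
q=C[m];h,e=np.histogram(q[:,2],np.arange(.13,.23,.003));print(dict(zip((e[:-1]*1000).round(),h)))
f=q[(q[:,2]>.170)&(q[:,2]<.183)]
A=np.c_[f[:,:2],np.ones(len(f))]
for _ in range(3):
    c=np.linalg.lstsq(A,f[:,2],rcond=None)[0];k=abs(A@c-f[:,2])<.0025;A,f=A[k],f[k]
print('plane',c,'deg',np.degrees(c[:2]),len(f))
print('flange',cv2.minEnclosingCircle((f[:,:2]*1000).astype(np.float32)),np.percentile(f,[1,99],axis=0).round(4))
t=q[q[:,2]<.155];print('tab',np.percentile(t,[1,99],axis=0).round(4))
E
```

```text
{np.float64(130.0): np.int64(10), np.float64(133.0): np.int64(8), np.float64(136.0): np.int64(210), np.float64(139.0): np.int64(127), np.float64(142.0): np.int64(113), np.float64(145.0): np.int64(2256), np.float64(148.0): np.int64(1455), np.float64(151.0): np.int64(259), np.float64(154.0): np.int64(216), np.float64(157.0): np.int64(207), np.float64(160.0): np.int64(189), np.float64(163.0): np.int64(191), np.float64(166.0): np.int64(199), np.float64(169.0): np.int64(128), np.float64(172.0): np.int64(78), np.float64(175.0): np.int64(89), np.float64(178.0): np.int64(4888), np.float64(181.0): np.int64(138), np.float64(184.0): np.int64(1), np.float64(187.0): np.int64(0), np.float64(190.0): np.int64(0), np.float64(193.0): np.int64(0), np.float64(196.0): np.int64(0), np.float64(199.0): np.int64(0), np.float64(202.0): np.int64(0), np.float64(205.0): np.int64(0), np.float64(208.0): np.int64(0), np.float64(211.0): np.int64(0), np.float64(214.0): np.int64(0), np.float64(217.0): np.int64(0), np.float64(220.0): np.int64(0), np.float64(223.0): np.int64(0), np.float64(226.0): np.int64(0)}
plane [ 0.00729353 -0.0032228   0.17923492] deg [ 0.41788848 -0.18465307] 5036
flange ((1.2681187391281128, 1.1589760780334473), 27.840641021728516) [[-0.0048 -0.0252  0.1779]
 [ 0.0279  0.0278  0.1812]]
tab [[-0.015  -0.011   0.1367]
 [ 0.0187  0.0137  0.1544]]
```

```bash
python3 - <<'E'
from h import *
x,y=.6384,-.2029
F=lambda:np.round(readout.read_contact_force(),1)
bot.movep([x,y,.32],[180,0,15]);bot.servo_line([x,y,.274],speed=.1);bot.hold(.2)
f0=np.array(readout.read_contact_force());print('free',f0.round(1),readout.read_time())
for z in [.262,.256,.250,.246,.242,.238,.235,.233,.2315,.2305,.2295,.2285,.2278,.227]:
    bot.servo_line([x,y,z],speed=.04)
    f=np.array(readout.read_contact_force())-f0;print(z,f.round(1))
    if f[2]>5 or np.hypot(*f[:2])>5: break
print(readout.read_time())
p,d=cams.capture('side');a=p[230:400,300:500]
p,d=cams.capture('scene');b=p[200:370,140:340]
save('d6',cv2.resize(np.hstack([a,b]),(800,340)))
E
```

```text
free [ 0.4  0.1 -0.6] 24.0167
0.262 [-0.1 -0.3  0.3]
0.256 [-0.4 -0.6  0.2]
0.25 [-0.4 -0.5 -0.4]
0.246 [-1.5 -0.4  0.2]
0.242 [ 0.2  0.4 -0.5]
0.238 [-0.2  0.7 -0.3]
0.235 [ 0.1  0.1 -0.5]
0.233 [-1.6  1.5 -0.1]
0.2315 [-0.8  0.1  0.2]
0.2305 [-0.3  0.4 -0.7]
0.2295 [ 0.5 -0.9 -0.1]
0.2285 [-0.6 -1.4  0.1]
0.2278 [-0.9  0.1 -0.8]
0.227 [-0.5 -0.   0.8]
27.8167
```

View pics/d6.png

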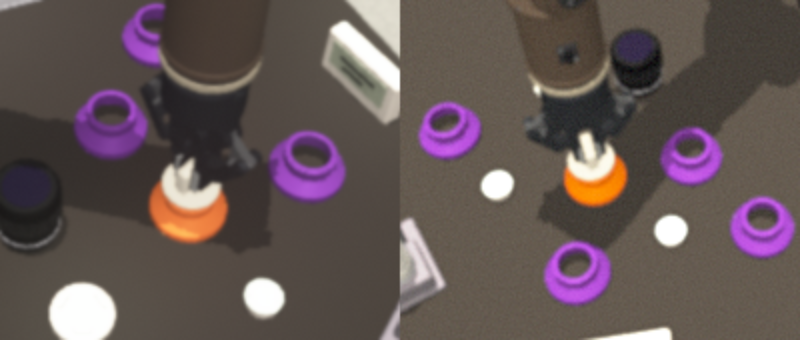

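The stopper's flange sits low over the orange ring, at (190,195) on the left and (592,165) on the right. Easing down to contact, then releasing.

```bash
python3 - <<'E'
from h import *
x,y=.6384,-.2029;f0=np.array([.4,.1,-.6])
z=.227
while z>.2215:
    z-=.0006;bot.servo_line([x,y,z],speed=.03)
    f=np.array(readout.read_contact_force())-f0
    if f[2]>2.5: break
print(z,f.round(1))
bot.hold(.2);bot.set_gripper(.05,20);bot.hold(.2)
print(readout.read_contact_force())
bot.servo_line([x,y,z+.06],speed=.06);bot.servo_line([.56,y,.38],speed=.2)
bot.hold(.2);K,T=c2w('wrist');p,d=cams.capture('wrist')
C=cloud(d,K,T);v=(d>0)&(abs(C[...,0]-.64)<.06)&(abs(C[...,1]+.2035)<.06)
w=v&(p.min(-1)>140)&(C[...,2]>.04)
q=C[w];fl=q[q[:,2]<.06];print('flange',cv2.minEnclosingCircle((fl[:,:2]*1000).astype(np.float32)),np.median(fl[:,2]),'tabtop',q[q[:,2]>.072].mean(0),q[:,2].max())
A=np.c_[fl[:,:2],np.ones(len(fl))];print('tilt',np.degrees(np.linalg.lstsq(A,fl[:,2],rcond=None)[0][:2]))
hsv=cv2.cvtColor(p,cv2.COLOR_RGB2HSV);m=v&(hsv[...,0]>5)&(hsv[...,0]<25)&(hsv[...,1]>150)&(hsv[...,2]>60);h=C[m]
print('hood',cv2.minEnclosingCircle((h[:,:2]*1000).astype(np.float32)),np.percentile(h,[1,99],axis=0).round(4))
print(readout.read_time());a=p[50:270,220:500]
p,d=cams.capture('side');save('d7',np.hstack([cv2.resize(a,(400,314)),cv2.resize(p[130:444,200:600],(400,314))]))
E
```

```text
0.22640000000000002 [-1.4  1.   5.6]
[0.15537897 0.41126688 0.41530179]
flange ((638.9708251953125, -201.013671875), 27.86760902404785) 0.04771883772871133 tabtop [ 0.63678788 -0.20010414  0.0848935 ] 0.25365602669372095
tilt [ 0.19059304 -3.4428919 ]
hood ((639.9907836914062, -203.3885498046875), 37.42931365966797) [[ 0.6036 -0.2396  0.0077]
 [ 0.6762 -0.1671  0.0143]]
31.1667
```

View pics/d7.png

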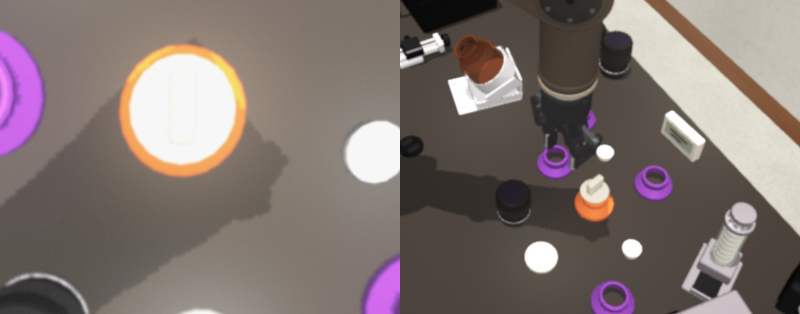

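The stopper stands in the orange ring, at (182,108) on the left and (594,195) on the right. It leans about 3.4°, its flange is about 48 mm up, the jar is home and the gripper is clear.

```bash
python3 -c "
from cell import sign_off
print(sign_off())"
```

```text
the job is handed in; nothing more can be done
None
```

I rocked the stopper loose and stood it in the orange lens hood, leaning about 3.4°. The jar is still down in its cradle, no bystander was touched, and I handed the job in at about 31 s; sign-off gave no verdict.

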